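# Ready the belt drive: seat its pulleys and hold the tensioner back

## Task

Get this printer belt drive ready for its belt. Drop the two loose toothed pulleys one by one into the bushes of the drive plate, the large pulley into the large bush and the small one into the small bush, each fully down on the plate. Then swing the sprung belt tensioner back against its spring until it is on its stop, and keep holding it there: the program finishes while the robot still holds the tensioner at its stop, and everything else on the bench has been left alone.

Things in the scene. Friction and masses are not known exactly. Their poses are not given: they have to be found in the camera images.
- drive: belt drive clamped in a work holder, fixed: bare aluminium plate 220 x 250 mm (its x, y), 14 mm thick, level, top face 60 mm above the bench; grey holder jaws at its y = +-137 mm edges, screw heads up to 65 mm. Origin: under the plate's centre, at bench height; z up. Motor below; its toothed pinion (22 mm across, 13 mm high) stands on the plate at x = -80, y = -5 mm
- bush_large (a point): centre of the mouth of the large bush, a plain round through-hole 25.4 mm wide with a brass rim, level with the plate's top face. At x = 50, y = -55 mm in the drive's frame; axes as the drive's
- bush_small (a point): centre of the mouth of the small bush, a plain round through-hole 17.4 mm wide with a brass rim, level with the plate's top face. At x = -55, y = -80 mm in the drive's frame; axes as the drive's
- pulley_large: large aluminium toothed belt pulley, about 75 g, standing axle upright: 46 mm across its flanges, belt part 14 mm high, a round journal 24 mm across and 12 mm long at either end (tip chamfered), 38 mm high in all; both ends alike. Origin: its centre, 19 mm above its lower end; z along its axle. Fully down, a journal is in the bush, the flange on the plate, the origin 7 mm above the bush's mouth
- pulley_small: small aluminium toothed belt pulley, about 35 g, same shape, standing axle upright: 32 mm across its flanges, belt part 14 mm high, journals 16 mm across and 12 mm long at either end, 38 mm high in all; both ends alike. Origin: its centre, 19 mm above its lower end; z along its axle. Fully down, the origin is 7 mm above the bush's mouth
- tensioner (a joint): swing of the belt tensioner about its upright pivot, rad: 0 at rest, where its spring holds it; grows as it turns clockwise seen from above (the finger post moves towards the drive's +y); 0.6 at its stop, the arm on the stop pin. Spring torque 0.45 N m at rest, 0.75 N m at the stop (5 to 8 N at the finger post); let go, it springs back
- tensioner_pivot (a point): on the tensioner's upright pivot axis, 16 mm above the plate, at x = 65, y = 45 mm in the drive's frame. The dark steel arm (5 mm thick, top 18 mm above the plate) is a V of two branches from here: at rest one, 18 mm wide, runs to the drive's -x and carries the finger post; the other runs towards the pulleys, with an idler roller under its end
- finger_post (a point): top centre of the round steel finger post, for handling the tensioner, on the end of its longer branch: 12 mm across (a 15 mm collar in its lowest 3 mm), 26 mm high, its top 44 mm above the plate; 95 mm from the pivot axis. At rest at x = -30, y = 45 mm in the drive's frame, at the stop about x = -13, y = 99 mm; the point turns with the arm
- idler_roller (a point): centre of the black idler roller, 24 mm across, 10 mm high, under the end of the tensioner's other branch, 75 mm from the pivot, 7 mm above the plate
- stop_pin (a point): the stop pin of the tensioner, a thin steel pin 6 mm across standing 19 mm high on the plate beside the long branch; its centre, 16 mm above the plate. The arm leans against it at 0.6 rad
- bearing: bystander: plain ball bearing 32 mm across, 10 mm high, lying flat; origin under its centre
- case_fan: bystander: black case fan 92 x 92 x 25 mm lying flat; origin under its centre
- screwdriver: bystander: black-handled screwdriver 160 mm long, 26 mm thick, lying along its x; origin under its middle
- flux_pot: bystander: small amber glass pot with a steel cap, 48 mm across, 42 mm high; origin under its centre
- phone: bystander: white phone 150 x 72 x 8 mm lying flat, long along its x; origin under its centre
- heatsink: bystander: finned aluminium heatsink 60 x 60 x 32 mm; origin under its centre
Not all that is in view belongs to the job. Leave any brown look-alike of the pulley_large alone. What is shaped like the pulley_small but black is not meant.

How it is judged:
By the outcome, as a careful person would: the job done as asked, in the order asked, and still so for the second after the job is handed in, while the arm keeps its last pose, push and grip.
It also fails if it takes over 59 s, if anything falls off the work surface, if the arm or the gripper's body presses on something with over 40 N, if the wrist force passes 120 N, or if a joint passes its speed limit or range.

## Robot

A 6-joint arm with a two-finger parallel gripper is mounted at the origin on the work surface. World frame = base frame: x ahead of the robot, y to its left, z up, the work surface at z = 0. Lengths are in m, angles in rad, forces in N, time in s.
With the tool pointing down it reaches from about 0.25 to 0.725 m from the base axis. Payload 9.7 kg.
Tool frame: the origin (TCP) lies midway between the tips of the shut fingers; the grasp point (between the pads) lies 19 mm behind it (bot.pinch_z is the distance from the TCP to the grasp point, in m); z points along the fingers, y is the line along which they close (so a half turn about z gives the same grasp; the last joint's range is limited). The gripper opens to 85 mm and grips with 20 to 120 N. Pads are 22 mm wide; open, the fingers measure 114 mm over their backs; the gripper's body (76 mm by 85 mm) begins 54 mm behind the grasp point. The pads swing forward as they close: fully open they stand 13 mm farther back than shut.
Start: joints at [-1.246, 0.087, 0.176, 1.66, 0, 1.571], TCP at [0.176, -0.521, 0.231] pointing down, gripper open.
Joint ranges: [-3.13, 3.13], [-0.85, 1.81], [-1.15, 1.24], [-2.2, 2.28], [-1.44, 1.52], [-3.14, 3.14]. Speed limits (rad/s): [2.22, 2.22, 2.57, 3.14, 3.14, 3.14].

## Interface

Orientations are given as a unit quaternion [w, x, y, z].
In Python, from workcell import bot gives the robot as it stands.
- The arm moves only by the shell command python3 -m handwheel 'ROWS' [OPENING] [FORCE]. ROWS is JSON, a list of rows, each a list of 6 numbers: the shift along the world's x, y, z in m, then the turn, a rotation vector about the world's x, y, z in rad. In form: [[tx, ty, tz, rx, ry, rz], ...]. A call has 1 to 10 rows; each row shifts and turns the commanded pose from where the row before left it; what a row does not reach is not made up. A row lasts 1/10 s, in which the tool goes at most 50 mm and 8.59 degrees, less where a joint would pass 70% of its speed; a pose out of reach is approached as far as the arm can. A call is refused whole if a number of a shift passes 0.05 or a number of a turn 0.15, either way. A call with a gripper value outside its range is refused whole. OPENING is the finger opening in m, from 0 to 0.0854, set as the call begins (- or left out, the last holds). The fingers move at their own pace and stop on an object; FORCE is the grip in N (left out, the last holds). Time passes only in rows, so rows that do not move let the fingers close. It gives the time, the measured TCP pose, the force, the opening and the grip force at its end, in the units of the state.
- bot.read_state(): the state, without advancing time (a new reading comes with each control period).
- bot.snapshot(name): name is "scene" or "top"; returns a dict with "image" (400x640x3 uint8, blue, green, red), "mtx" (3x3 intrinsics, pixels), "R" (3x3) and "t" (3): a world point X has camera coordinates R X + t. Camera axes: x right, y down, z forward; pixel columns grow to the right and rows downward; lengths in m; the calibration is good to about 2 mm. A picture is of the moment at which its call begins. There is no depth.
- bot.sign_off(): hands the job in; it is judged then, once.
The state is a dict: "time_s": time; "qpos": joint angles; "qd": joint speeds; "tau": joint torques, N m; "position": TCP position; "orientation": TCP orientation; "wrist_force": force on the tool from outside, world axes, zero at the start; "torque": the same for the moment, N m; "gripper_width": finger opening in m; "grasp_force": force on a finger pad.
Only numpy, scipy, OpenCV 4.12 (cv2) and the standard library are available. Lean on these libraries where they do the work, as an engineer would, in place of code of your own. Each camera call takes 0.05 s, during which the arm holds its last target. There are 200 camera calls.

## Working session

There is one attempt and no reset: what is moved stays moved. The work goes in short steps, Python scripts to look and compute and a shell command to move; the robot and the scene stay as the last step left them, time stands still between calls to the robot, and variables do not carry over. Pictures are saved under pics/ and viewed, at most 10 in all, crops included, and the job is handed in when it is done.

```bash
mkdir -p pics; ls
python3 - <<'E'
from workcell import bot
import cv2,numpy as np
for n in("scene","top"):
    s=bot.snapshot(n); cv2.imwrite(f"pics/{n}0.png",s["image"]); print(n,s["mtx"].tolist(),np.round(s["R"],4).tolist(),np.round(s["t"],4).tolist(),np.round(-np.array(s["R"]).T@s["t"],3))
    np.savez(f"{n}0.npz",**s)
st=bot.read_state();print(st, bot.pinch_z)
E
```

```text
pics
scene [[425.985856308664, 0.0, 311.22194357449234], [0.0, 425.985856308664, 199.61041456890754], [0.0, 0.0, 1.0]] [[0.6869, 0.7265, -0.0198], [0.5082, -0.4997, -0.7015], [-0.5195, 0.4718, -0.7124]] [-0.3541, -0.2397, 1.3808] [ 1.082 -0.514  0.809]
top [[414.72667507172247, 0.0, 318.7481830066656], [0.0, 414.72667507172247, 207.8604195145321], [0.0, 0.0, 1.0]] [[0.0099, -0.9998, 0.02], [-0.9907, -0.0126, -0.1358], [0.136, -0.0185, -0.9905]] [-0.0586, 0.5633, 0.8561] [ 0.442 -0.036  0.926]
{'time_s': 0.1, 'qpos': array([-1.24601484e+00,  8.74047698e-02,  1.75281660e-01,  1.65980872e+00,
        3.22022941e-05,  1.57080081e+00]), 'qd': array([ 0.0002402 , -0.00085813,  0.00021248,  0.00107908,  0.00108317,
       -0.00105533]), 'tau': array([ 8.21184699e-05, -5.21563697e+01,  4.65653479e+01,  1.61310862e-02,
        9.39178130e-05,  1.35433339e-05]), 'position': array([ 0.1754554 , -0.52106741,  0.23068918]), 'orientation': array([-5.62884233e-04,  9.86843778e-01,  1.61675707e-01, -7.59047355e-05]), 'wrist_force': array([0.02157154, 0.47414436, 0.80324975]), 'torque': array([0.02844801, 0.00229462, 0.02571664]), 'grasp_force': 0.0, 'gripper_width': 0.0852568687516461} 0.0187
```

View pics/top0.png

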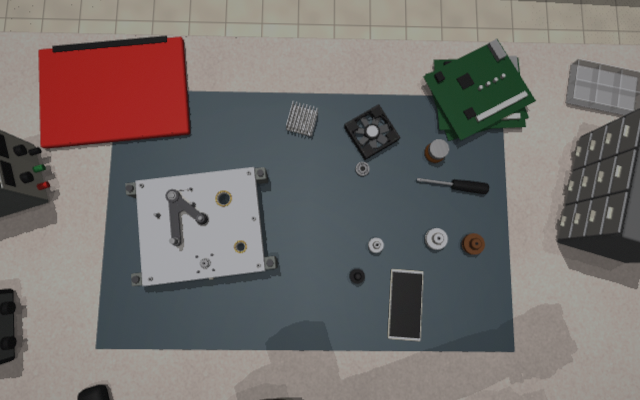

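View pics/scene0.png

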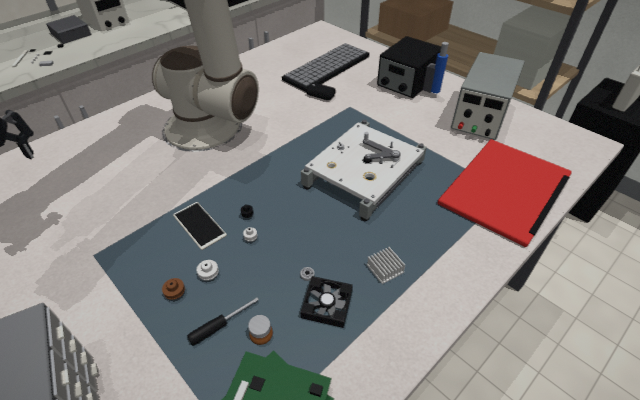

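Top view: plate centred ~(200,225), large bush (223,199), small bush (240,246), pivot (172,196), post (177,240). Aluminium pulleys: small (376,245), large (436,238); brown (473,243) and black (357,276) are decoys. In scene: small (250,233), large (207,269), bushes (369,176) and (332,164).

Run:
```python
import cv2,numpy as np
t=cv2.imread("pics/top0.png");s=cv2.imread("pics/scene0.png")
f=lambda im,x,y,w,h,k:cv2.resize(im[y:y+h,x:x+w],(int(w*k),int(h*k)),interpolation=cv2.INTER_CUBIC)
a=f(t,120,155,160,140,2.5);b=f(s,295,115,160,120,2.5)
c=f(t,350,215,110,80,3.63);d=f(s,180,215,100,75,4)
W=np.zeros((600,800,3),np.uint8)
W[:350,:400]=a;W[:300,400:800]=b;W[350:350+min(250,c.shape[0]),:c.shape[1]]=c[:250];W[300:600,400:]=d
cv2.imwrite("pics/m1.png",W)
```

```text
(no output)
```

View pics/m1.png

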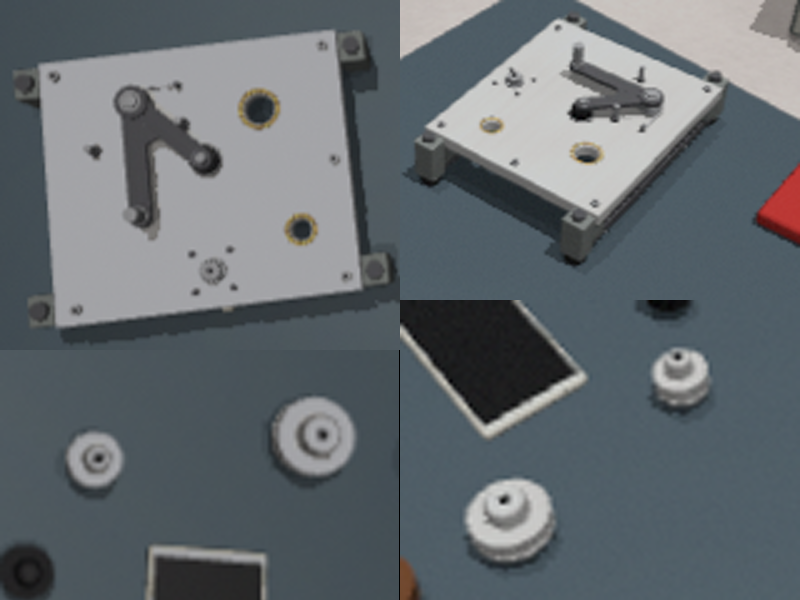

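The montage shows pulley bores clearly (top: small ≈(377,245), large ≈(439,238); scene: small ≈(249.5,229), large ≈(206,264)), brass rims, and the stop pin at top ≈(158,215).

```bash
cat > h.py <<'E'
import cv2,numpy as np
def ray(s,p):
    K,R,t=(np.array(s[k]) for k in("mtx","R","t"))
    return -R.T@t, R.T@np.linalg.solve(K,[p[0],p[1],1.])
def onz(s,p,z):
    c,d=ray(s,p); return c+d*(z-c[2])/d[2]
def tri(a,pa,b,pb):
    c1,d1=ray(a,pa);c2,d2=ray(b,pb)
    k=np.linalg.lstsq(np.c_[d1,-d2],c2-c1,rcond=None)[0]
    x,y=c1+k[0]*d1,c2+k[1]*d2
    return (x+y)/2,np.linalg.norm(x-y)
def proj(s,X):
    q=s["mtx"]@(s["R"]@np.array(X)+s["t"]); return q[:2]/q[2]
def brass(s,p,r=12):   # centre of brass rim near p
    h=cv2.cvtColor(s["image"],cv2.COLOR_BGR2HSV)
    m=cv2.inRange(h,(12,60,60),(35,255,255)); z=np.zeros_like(m); cv2.circle(z,tuple(int(round(v)) for v in p),r,255,-1); m&=z
    pts=cv2.findNonZero(m); hull=cv2.convexHull(pts); e=cv2.fitEllipse(hull) if len(hull)>4 else None
    return e
def dark(s,p,r=3):     # weighted dark spot near p
    g=cv2.cvtColor(s["image"],cv2.COLOR_BGR2GRAY).astype(float)
    x,y=int(round(p[0])),int(round(p[1])); w=g[y-r:y+r+1,x-r:x+r+1]; w=np.clip(np.percentile(w,60)-w,0,None)**2
    Y,X=np.mgrid[y-r:y+r+1,x-r:x+r+1]; return np.array([(X*w).sum(),(Y*w).sum()])/w.sum()
E
python3 - <<'E'
from h import *
T=dict(np.load("top0.npz"));S=dict(np.load("scene0.npz"))
np.set_printoptions(precision=4,suppress=True)
B={}
for n,a,b in(("large",(223,199),(369.5,176.5)),("small",(240.5,246.5),(331.5,165))):
    ea,eb=brass(T,a,10),brass(S,b,9); print(n,ea,eb); X,e=tri(T,ea[0],S,eb[0]); B[n]=X
    print(" tri",X,e,"z60",onz(T,ea[0],.06),onz(S,eb[0],.06))
print("dist",np.linalg.norm(B["large"]-B["small"]))
for n,a,b in(("pl",(439,238.4),(206,264.5)),("ps",(377,244.7),(249.5,228.7))):
    pa,pb=dark(T,a,2),dark(S,b,2); X,e=tri(T,pa,S,pb); print(n,pa,pb,X,e,onz(T,pa,.038),onz(S,pb,.038))
for n,s in(("T",T),("S",S)):
    h=cv2.cvtColor(s["image"],cv2.COLOR_BGR2HSV)
    for nm,seeds in(("pl",{"T":(436,240),"S":(207,270)}),("ps",{"T":(376,245),"S":(250,234)})):
        x,y=seeds[n]; m=cv2.inRange(s["image"],(95,95,95),(255,255,255))
        z=np.zeros_like(m);cv2.circle(z,(x,y),18,255,-1)
        c=max(cv2.findContours(m&z,0,1)[0],key=cv2.contourArea); print(n,nm,cv2.fitEllipse(c))
# plate outline in top
m=cv2.inRange(T["image"],(125,125,125),(255,255,255)); m[:,:130]=0;m[:,270:]=0;m[:160]=0;m[292:]=0
m=cv2.morphologyEx(m,cv2.MORPH_OPEN,np.ones((5,5)))
c=max(cv2.findContours(m,0,1)[0],key=cv2.contourArea);h=cv2.convexHull(c)
q=cv2.approxPolyDP(h,8,True)[:,0];print(q); P=np.array([onz(T,x,.06) for x in q]);print(P,np.linalg.norm(P-np.roll(P,1,0),axis=1))
print(proj(T,[.3,.3,.06]))
E
```

```text
large ((223.09527587890625, 198.0946044921875), (15.793680191040039, 16.175060272216797), 71.42718505859375) ((369.17523193359375, 175.89730834960938), (8.159220695495605, 12.655746459960938), 98.30876159667969)
 tri [0.5791 0.1495 0.0595] 0.000695468110521885 z60 [0.5792 0.1497 0.06  ] [0.5793 0.1487 0.06  ]
small ((240.0, 246.31288146972656), (12.242695808410645, 12.317182540893555), 90.0) ((331.365966796875, 164.6547393798828), (5.644466400146484, 8.773294448852539), 88.83003997802734)
 tri [0.4786 0.1107 0.0597] 0.0001998971265794909 z60 [0.4785 0.1106 0.06  ] [0.4788 0.1106 0.06  ]
dist 0.10771913829840889
pl [438.5223 237.9123] [205.5376 264.5056] [ 0.5023 -0.3104  0.0378] 0.000896079810979719 [ 0.502  -0.3107  0.038 ] [ 0.5028 -0.3101  0.038 ]
ps [376.7351 244.5171] [249.2265 228.6817] [ 0.4868 -0.1767  0.0379] 0.001379667752348662 [ 0.4864 -0.1772  0.038 ] [ 0.4874 -0.1762  0.038 ]
T pl ((436.4451904296875, 238.22012329101562), (20.608139038085938, 22.039339065551758), 114.84314727783203)
T ps ((375.7459411621094, 244.61282348632812), (14.920700073242188, 15.013508796691895), 145.21075439453125)
S pl ((207.13922119140625, 269.1104431152344), (19.690229415893555, 22.130931854248047), 76.65091705322266)
S ps ((249.807373046875, 233.40585327148438), (13.566976547241211, 14.108450889587402), 119.06497192382812)
[[254 175]
 [256 271]
 [142 284]
 [143 180]]
[[0.6297 0.0864 0.06  ]
 [0.4282 0.076  0.06  ]
 [0.3998 0.3069 0.06  ]
 [0.6156 0.3194 0.06  ]] [0.2334 0.2018 0.2327 0.2162]
[142.1043 334.5588]
```

Triangulated heights agree with the text (rims 59.6 mm, pulley tops 37.9 mm, bush spacing 107.7 vs 107.9 mm). Plan: grip by the upper journal. Move over the large pulley.

```bash
python3 -m handwheel '[[0.033,0.021,-0.013,0,0,0],[0.033,0.021,-0.013,0,0,0],[0.033,0.021,-0.013,0,0,0],[0.033,0.021,-0.013,0,0,0],[0.033,0.021,-0.013,0,0,0],[0.033,0.021,-0.013,0,0,0],[0.033,0.021,-0.013,0,0,0],[0.033,0.021,-0.013,0,0,0],[0.033,0.021,-0.013,0,0,0],[0.03,0.021,-0.013,0,0,0]]' 0.045 40; python3 -m handwheel '[[0,0,0,0,0,0]]'
```

```text
time_s: 1.1
position: [0.5037, -0.31, 0.1003]
orientation: [-0.0, 0.987, 0.162, -0.0]
wrist_force: [-0.1, -1.3, -0.4]
gripper_width: 0.0452
grasp_force: 0.0
time_s: 1.2
position: [0.5043, -0.3082, 0.0984]
orientation: [-0.001, 0.987, 0.164, -0.001]
wrist_force: [-0.8, -0.1, -0.8]
gripper_width: 0.0453
grasp_force: 0.0
```

```bash
python3 -m handwheel '[[0,0,-0.03,0,0,0],[0,0,-0.02,0,0,0],[0,0,0,0,0,0],[0,0,0,0,0,0]]'
python3 - <<'E'
from workcell import bot
import cv2,numpy as np
T=bot.snapshot("top");S=bot.snapshot("scene")
f=lambda im,x,y,w,h,k:cv2.resize(im[y:y+h,x:x+w],(int(w*k),int(h*k)),interpolation=cv2.INTER_CUBIC)
cv2.imwrite("pics/a1.png",np.hstack([f(T["image"],390,190,100,100,4),f(S["image"],155,205,100,100,4)]))
print(bot.read_state()["position"])
E
```

```text
time_s: 1.6
position: [0.5021, -0.3115, 0.0517]
orientation: [-0.0, 0.987, 0.161, -0.0]
wrist_force: [0.8, -0.3, 1.0]
gripper_width: 0.0453
grasp_force: 0.0
[ 0.50286816 -0.31191637  0.05286869]
```

View pics/a1.png

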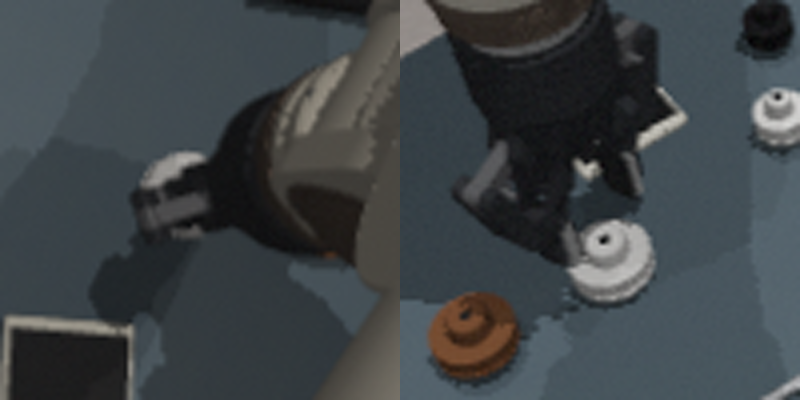

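The jaw straddles the white pulley's hub (scene crop: hub (605,240), finger tips (572,245) and (635,190)), clear of the brown one. Descend and grip.

```bash
python3 -m handwheel '[[0,0.001,-0.012,0,0,0],[0,0,-0.0105,0,0,0],[0,0,0,0,0,0],[0,0,0,0,0,0]]'; python3 -m handwheel '[[0,0,0,0,0,0],[0,0,0,0,0,0],[0,0,0,0,0,0],[0,0,0,0,0,0],[0,0,0,0,0,0]]' 0.01 40; python3 -m handwheel '[[0,0,0.02,0,0,0],[0,0,0.03,0,0,0],[0,0,0.04,0,0,0],[0,0,0.04,0,0,0],[0,0,0,0,0,0]]'
```

```text
time_s: 2.1
position: [0.5022, -0.31, 0.0283]
orientation: [-0.0, 0.987, 0.162, -0.0]
wrist_force: [0.1, -0.0, 0.8]
gripper_width: 0.045
grasp_force: 0.0
time_s: 2.6
position: [0.5028, -0.3103, 0.0293]
orientation: [0.0, 0.987, 0.162, 0.0]
wrist_force: [-0.8, 2.3, 4.4]
gripper_width: 0.0215
grasp_force: 39.4
time_s: 3.1
position: [0.5042, -0.3113, 0.1646]
orientation: [0.003, 0.987, 0.162, 0.003]
wrist_force: [0.5, 0.7, 0.1]
gripper_width: 0.0214
grasp_force: 39.3
```

```bash
python3 -m handwheel '[[0.007,0.042,0,0,0,0],[0.007,0.042,0,0,0,0],[0.007,0.042,0,0,0,0],[0.007,0.042,0,0,0,0],[0.007,0.042,0,0,0,0],[0.007,0.042,0,0,0,0],[0.007,0.042,0,0,0,0],[0.007,0.042,0,0,0,0],[0.007,0.042,0,0,0,0],[0.007,0.042,0,0,0,0]]'; python3 -m handwheel '[[0.0065,0.0395,-0.01,0,0,0],[0,0,-0.03,0,0,0],[0,0,-0.01,0,0,0],[0,0,0,0,0,0],[0,0,0,0,0,0]]'
python3 - <<'E'
from workcell import bot
import cv2,numpy as np
T=bot.snapshot("top");S=bot.snapshot("scene");np.savez("top1.npz",**T);np.savez("scene1.npz",**S)
f=lambda im,x,y,w,h,k:cv2.resize(im[y:y+h,x:x+w],(int(w*k),int(h*k)),interpolation=cv2.INTER_CUBIC)
cv2.imwrite("pics/a2.png",np.hstack([f(T["image"],180,160,80,80,5),f(S["image"],330,130,80,80,5)]))
print(bot.read_state()["position"])
E
```

```text
time_s: 4.1
position: [0.5723, 0.1115, 0.1579]
orientation: [0.0, 0.987, 0.162, -0.0]
wrist_force: [0.2, -0.3, -0.7]
gripper_width: 0.0212
grasp_force: 39.4
time_s: 4.6
position: [0.5791, 0.1484, 0.1093]
orientation: [0.0, 0.987, 0.161, 0.0]
wrist_force: [-0.0, -0.3, 0.5]
gripper_width: 0.0214
grasp_force: 39.4
[0.57964758 0.14857487 0.11028649]
```

View pics/a2.png

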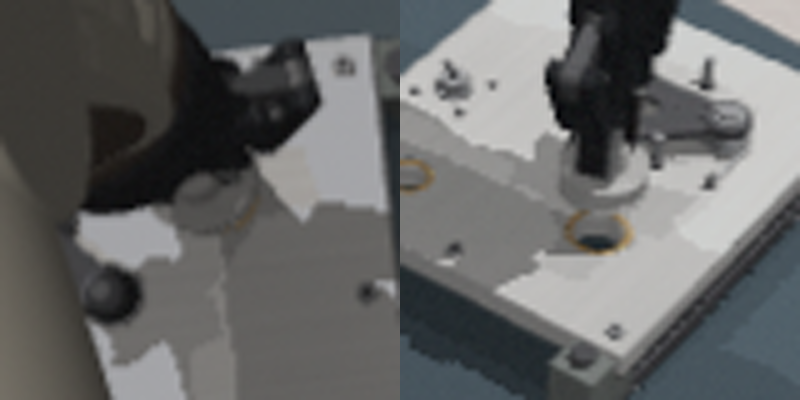

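The pulley hangs over the large bush (scene crop: flange centre column ≈603, bush (598,232)). Descend until feeling the rim or hole.

```bash
python3 -m handwheel '[[0,0,-0.012,0,0,0],[0,0,-0.006,0,0,0],[0,0,-0.002,0,0,0],[0,0,-0.001,0,0,0],[0,0,0,0,0,0]]';python3 -m handwheel '[[0,0,-0.001,0,0,0],[0,0,-0.001,0,0,0],[0,0,0,0,0,0]]'
python3 - <<'E'
from h import *
T=dict(np.load("top1.npz"));S=dict(np.load("scene1.npz"))
for z in(.0595,.0815,.1005):print(proj(S,[.5791,.1495,z]),proj(T,[.5791,.1495,z]))
E
```

```text
time_s: 5.2
position: [0.579, 0.1493, 0.0877]
orientation: [-0.0, 0.987, 0.162, -0.0]
wrist_force: [0.0, 1.0, 0.3]
gripper_width: 0.0216
grasp_force: 39.4
time_s: 5.5
position: [0.579, 0.1493, 0.0858]
orientation: [0.0, 0.987, 0.162, 0.0]
wrist_force: [-0.6, -0.0, -0.7]
gripper_width: 0.0211
grasp_force: 39.4
[369.31323856 175.85590972] [223.22179913 198.18843923]
[369.97678783 169.49769804] [220.99114427 196.4853679 ]
[370.56536781 163.8578515 ] [218.97070241 194.94279101]
```

No resistance: it's entering. Continue.

```bash
python3 -m handwheel '[[0,0,-0.002,0,0,0],[0,0,-0.002,0,0,0],[0,0,-0.002,0,0,0],[0,0,0,0,0,0]]';python3 -m handwheel '[[0,0,-0.001,0,0,0],[0,0,-0.001,0,0,0],[0,0,-0.001,0,0,0],[0,0,0,0,0,0]]'
```

```text
time_s: 5.9
position: [0.5788, 0.1492, 0.0793]
orientation: [0.0, 0.987, 0.162, -0.0]
wrist_force: [0.4, -0.4, -0.4]
gripper_width: 0.0213
grasp_force: 39.4
time_s: 6.3
position: [0.5792, 0.1494, 0.0774]
orientation: [-0.0, 0.987, 0.162, 0.0]
wrist_force: [-0.6, 0.6, 3.8]
gripper_width: 0.0217
grasp_force: 39.9
```

```bash
python3 -m handwheel '[[0,0,-0.0007,0,0,0],[0,0,0,0,0,0]]';python3 -m handwheel '[[0,0,0,0,0,0],[0,0,0,0,0,0],[0,0,0,0,0,0]]' 0.04;python3 -m handwheel '[[0,0,0.02,0,0,0],[0,0,0.03,0,0,0],[0,0,0.03,0,0,0],[0,-0.03,0,0,0,0],[0,-0.04,0,0,0,0],[0,-0.04,0,0,0,0],[0,-0.04,0,0,0,0],[0,-0.04,0,0,0,0],[0,0,0,0,0,0],[0,0,0,0,0,0]]'
python3 - <<'E'
from workcell import bot
import cv2,numpy as np
T=bot.snapshot("top");S=bot.snapshot("scene");np.savez("top2.npz",**T);np.savez("scene2.npz",**S)
f=lambda im,x,y,w,h,k:cv2.resize(im[y:y+h,x:x+w],(int(w*k),int(h*k)),interpolation=cv2.INTER_CUBIC)
cv2.imwrite("pics/a3.png",np.hstack([f(T["image"],180,160,100,100,4),f(S["image"],320,110,100,100,4)]))
print(bot.read_state()["position"])
E
```

```text
time_s: 6.5
position: [0.5792, 0.1494, 0.0773]
orientation: [-0.0, 0.987, 0.162, 0.001]
wrist_force: [-3.2, 0.4, 8.7]
gripper_width: 0.0213
grasp_force: 40.4
time_s: 6.8
position: [0.579, 0.1492, 0.0758]
orientation: [0.0, 0.987, 0.162, -0.0]
wrist_force: [-0.2, -0.4, -0.2]
gripper_width: 0.0398
grasp_force: 0.0
time_s: 7.8
position: [0.5789, -0.0416, 0.1559]
orientation: [-0.0, 0.987, 0.161, -0.0]
wrist_force: [-0.1, -0.1, -0.6]
gripper_width: 0.0402
grasp_force: 0.0
[ 0.57902996 -0.04013815  0.1559352 ]
```

View pics/a3.png

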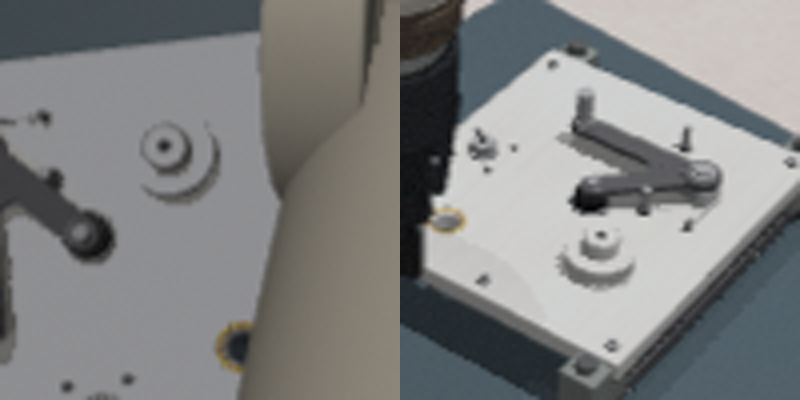

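Large pulley sits on the plate (scene crop bore (600,236), top crop bore (163,146)). Verify numerically and move above the small pulley.

```bash
python3 - <<'E'
from h import *
T=dict(np.load("top2.npz"));S=dict(np.load("scene2.npz"))
a,b=dark(T,(220.75,196.5),2),dark(S,(370,169),2); print(a,b,tri(T,a,S,b))
E
python3 -m handwheel '[[-0.023,-0.034,-0.01,0,0,0],[-0.023,-0.034,-0.01,0,0,0],[-0.023,-0.034,-0.01,0,0,0],[-0.023,-0.034,-0.01,0,0,0],[0,0,-0.034,0,0,0],[0,0,-0.025,0,0,0],[0,0,0,0,0,0],[0,0,0,0,0,0]]'
```

```text
[220.57224465 196.016244  ] [369.70878558 168.65264521] (array([0.57907363, 0.14910719, 0.08484219]), np.float64(0.001368236095850178))
time_s: 8.7
position: [0.4873, -0.1759, 0.0576]
orientation: [-0.0, 0.987, 0.162, -0.0]
wrist_force: [-0.1, -1.3, 1.4]
gripper_width: 0.0403
grasp_force: 0.0
```

```bash
python3 -m handwheel '[[0,0,-0.014,0,0,0],[0,0,-0.0085,0,0,0],[0,0,-0.005,0,0,0],[0,0,0,0,0,0],[0,0,0,0,0,0]]'; python3 -m handwheel '[[0,0,0,0,0,0],[0,0,0,0,0,0],[0,0,0,0,0,0],[0,0,0,0,0,0],[0,0,0,0,0,0]]' 0.005 40; python3 -m handwheel '[[0,0,0.02,0,0,0],[0,0,0.03,0,0,0],[0,0,0.04,0,0,0],[0,0,0.04,0,0,0],[0,0,0,0,0,0],[0,0,0,0,0,0]]'
```

```text
time_s: 9.2
position: [0.4871, -0.1767, 0.0297]
orientation: [-0.0, 0.987, 0.162, 0.0]
wrist_force: [0.2, 0.8, -0.5]
gripper_width: 0.04
grasp_force: 0.0
time_s: 9.7
position: [0.4873, -0.1769, 0.0301]
orientation: [0.0, 0.987, 0.162, 0.0]
wrist_force: [-0.1, 0.3, 5.1]
gripper_width: 0.0134
grasp_force: 39.2
time_s: 10.3
position: [0.4874, -0.1769, 0.16]
orientation: [0.0, 0.987, 0.162, 0.001]
wrist_force: [-0.9, -0.8, -0.1]
gripper_width: 0.0129
grasp_force: 39.1
```

```bash
python3 -m handwheel '[[-0.001,0.036,0,0,0,0],[-0.001,0.036,0,0,0,0],[-0.001,0.036,0,0,0,0],[-0.001,0.036,0,0,0,0],[-0.001,0.036,0,0,0,0],[-0.001,0.036,0,0,0,0],[-0.001,0.036,0,0,0,0],[-0.0014,0.035,0,0,0,0]]'; python3 -m handwheel '[[0,0,-0.03,0,0,0],[0,0,-0.02,0,0,0],[0,0,0,0,0,0],[0,0,0,0,0,0]]'
python3 - <<'E'
from workcell import bot
from h import *
T=bot.snapshot("top");S=bot.snapshot("scene");np.savez("top3.npz",**T);np.savez("scene3.npz",**S)
f=lambda im,x,y,w,h,k:cv2.resize(im[y:y+h,x:x+w],(int(w*k),int(h*k)),interpolation=cv2.INTER_CUBIC)
cv2.imwrite("pics/a4.png",np.hstack([f(T["image"],200,205,80,80,5),f(S["image"],295,115,80,80,5)]))
print(bot.read_state()["position"])
for z in(.06,.08,.099):print(proj(S,[.4786,.1107,z]),proj(T,[.4786,.1107,z]))
E
```

```text
time_s: 11.1
position: [0.4776, 0.1116, 0.1576]
orientation: [0.0, 0.987, 0.162, -0.001]
wrist_force: [0.9, -0.3, -0.4]
gripper_width: 0.0132
grasp_force: 39.1
time_s: 11.5
position: [0.4779, 0.11, 0.1088]
orientation: [0.0, 0.987, 0.162, -0.001]
wrist_force: [-0.9, 0.6, -0.4]
gripper_width: 0.0132
grasp_force: 39.2
[0.47889636 0.11009441 0.11029132]
[331.32677754 164.59985666] [239.96130821 246.26491998]
[331.43121183 158.85669255] [238.30055506 245.82943136]
[331.53289917 153.26459175] [236.64861508 245.39625376]
```

View pics/a4.png

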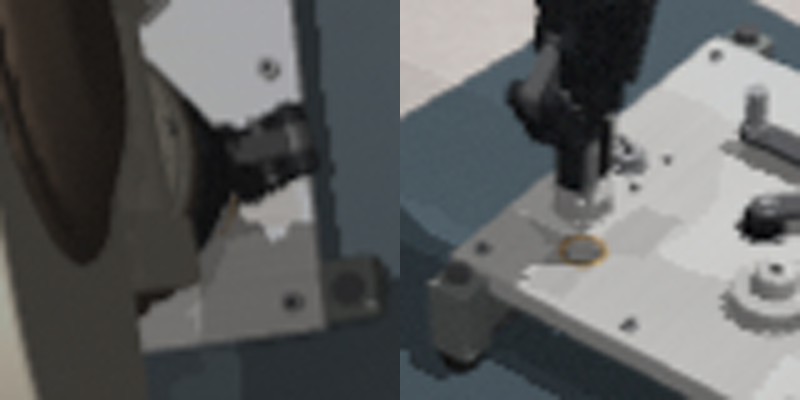

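Small pulley hangs centred over its bush (flange column ≈583, bush (582,250)). Descend.

```bash
python3 -m handwheel '[[0,0,-0.012,0,0,0],[0,0,-0.006,0,0,0],[0,0,-0.002,0,0,0],[0,0,-0.001,0,0,0],[0,0,0,0,0,0]]';python3 -m handwheel '[[0,0,-0.001,0,0,0],[0,0,-0.001,0,0,0],[0,0,0,0,0,0]]'
```

```text
time_s: 12.1
position: [0.4786, 0.1103, 0.0886]
orientation: [0.0, 0.987, 0.162, 0.0]
wrist_force: [0.1, -0.5, 0.1]
gripper_width: 0.0133
grasp_force: 39.2
time_s: 12.4
position: [0.4786, 0.1103, 0.0866]
orientation: [-0.0, 0.987, 0.162, 0.0]
wrist_force: [0.6, 0.1, -0.1]
gripper_width: 0.013
grasp_force: 39.2
```

```bash
python3 -m handwheel '[[0,0,-0.002,0,0,0],[0,0,-0.002,0,0,0],[0,0,-0.002,0,0,0],[0,0,0,0,0,0]]';python3 -m handwheel '[[0,0,-0.001,0,0,0],[0,0,-0.001,0,0,0],[0,0,-0.0005,0,0,0],[0,0,0,0,0,0]]'
```

```text
time_s: 12.8
position: [0.4784, 0.1102, 0.0802]
orientation: [0.0, 0.987, 0.162, -0.0]
wrist_force: [-0.0, -0.2, -0.2]
gripper_width: 0.013
grasp_force: 39.2
time_s: 13.2
position: [0.4787, 0.1103, 0.0782]
orientation: [-0.0, 0.987, 0.162, 0.0]
wrist_force: [-1.0, 0.6, 1.1]
gripper_width: 0.013
grasp_force: 39.3
```

```bash
python3 -m handwheel '[[0,0,-0.001,0,0,0],[0,0,0,0,0,0]]';python3 -m handwheel '[[0,0,0,0,0,0],[0,0,0,0,0,0],[0,0,0,0,0,0]]' 0.035;python3 -m handwheel '[[0,0,0.02,0,0,0],[0,0,0.03,0,0,0],[0,0,0.04,0,0,0],[0,-0.03,0.02,0,0,0],[0,-0.045,0,0,0,0],[0,-0.045,0,0,0,0],[0,-0.045,0,0,0,0],[0,-0.045,0,0,0,0],[0,-0.045,0,0,0,0],[0,0,0,0,0,0]]'
python3 - <<'E'
from workcell import bot
import cv2,numpy as np
T=bot.snapshot("top");S=bot.snapshot("scene");np.savez("top4.npz",**T);np.savez("scene4.npz",**S)
f=lambda im,x,y,w,h,k:cv2.resize(im[y:y+h,x:x+w],(int(w*k),int(h*k)),interpolation=cv2.INTER_CUBIC)
cv2.imwrite("pics/a5.png",np.hstack([f(T["image"],150,165,110,120,3.6),f(S["image"],310,120,110,120,3.6)]))
E
```

```text
time_s: 13.4
position: [0.4787, 0.1104, 0.0781]
orientation: [-0.0, 0.987, 0.162, 0.0]
wrist_force: [-3.5, -0.4, 8.8]
gripper_width: 0.0128
grasp_force: 40.1
time_s: 13.7
position: [0.4786, 0.1102, 0.0769]
orientation: [0.0, 0.987, 0.162, -0.0]
wrist_force: [0.1, -1.0, 0.4]
gripper_width: 0.0348
grasp_force: 0.0
time_s: 14.7
position: [0.4781, -0.1491, 0.1865]
orientation: [0.0, 0.987, 0.159, -0.0]
wrist_force: [-0.4, 0.6, -0.1]
gripper_width: 0.0353
grasp_force: 0.0
```

View pics/a5.png

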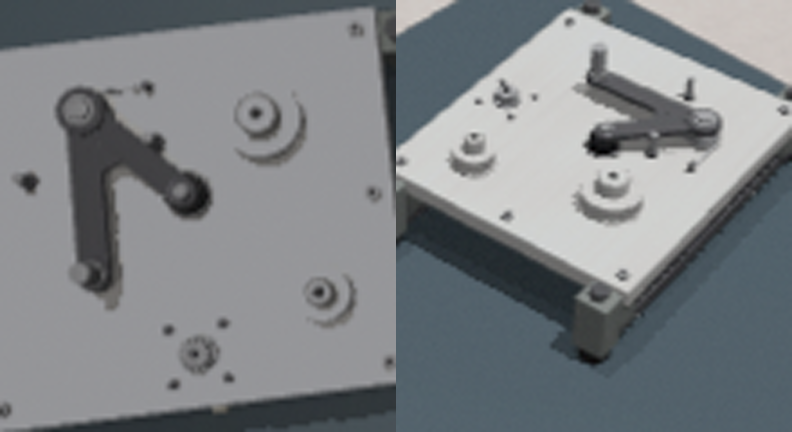

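Both pulleys seated (top-crop bores (255,113),(319,292); scene (612,176),(474,137)). Post top at top crop ≈(82,272), scene (599,46). Triangulate.

Run:
```python
from h import *
np.set_printoptions(precision=4,suppress=True)
T=dict(np.load("top4.npz"));S=dict(np.load("scene4.npz"))
for n,pa,pb in(("ps",(238.6,246.1),(331.7,158)),("pl",(220.8,196.3),(370,169))):
    a,b=dark(T,pa,2),dark(S,pb,2); print(n,tri(T,a,S,b))
print("post",tri(T,(172.8,240.6),S,(366.4,132.8)),"pivot",tri(T,(171.7,195.3),S,(395.8,153.3)))
L=np.array([.5791,.1495]);s=np.array([.4786,.1107]);d=L-s
th=np.arctan2(d[1],d[0])-np.arctan2(25,105);R=np.array([[np.cos(th),-np.sin(th)],[np.sin(th),np.cos(th)]]);m=(L+s)/2
W=lambda x,y:m+R@(np.array([x,y])/1e3-[-.0025,-.0675])
piv=W(65,45);print(np.degrees(th),"pivot",piv,"post",W(-30,45),"stop",W(65-95*np.cos(.6),45+95*np.sin(.6)))
for n,Q in(("rest",W(-30,45)),("stop",W(-13.4,98.6))): print(n,proj(T,[*Q,.104]),proj(S,[*Q,.104]))
```

```text
ps (array([0.4786, 0.1103, 0.081 ]), np.float64(9.127892468306366e-05))
pl (array([0.5791, 0.1491, 0.0849]), np.float64(0.0013545406792730573))
post (array([0.4871, 0.2362, 0.1032]), np.float64(0.001966177404296403)) pivot (array([0.5812, 0.2519, 0.0769]), np.float64(0.0006408495863079781))
7.717563703455272 pivot [0.5806 0.2506] post [0.4865 0.2379] stop [0.4957 0.2933]
rest [171.3991 240.5451] [366.314  132.3146]
stop [143.3382 235.5185] [382.0271 125.2885]
```

```bash
python3 -m handwheel '[[0.0009,0.042,0,0,0,0],[0.0009,0.042,0,0,0,0],[0.0009,0.042,0,0,0,0],[0.0009,0.042,0,0,0,0],[0.0009,0.042,0,0,0,0],[0.0009,0.042,0,0,0,0],[0.0009,0.042,0,0,0,0],[0.0009,0.042,0,0,0,0],[0.0009,0.045,0,0,0,0],[0,0,0,0,0,0]]'; python3 -m handwheel '[[0,0,-0.03,0,0,0],[0,0,-0.03,0,0,0],[0,0,0,0,0,0],[0,0,0,0,0,0]]'; python3 -c "
from workcell import bot
print(bot.read_state()['qpos'])"
```

```text
time_s: 15.8
position: [0.4983, 0.208, 0.1865]
orientation: [-0.013, 0.982, 0.19, -0.003]
wrist_force: [-0.8, -0.5, 0.2]
gripper_width: 0.0348
grasp_force: 0.0
time_s: 16.2
position: [0.4982, 0.2043, 0.1277]
orientation: [-0.012, 0.982, 0.187, -0.003]
wrist_force: [0.4, 0.1, 0.4]
gripper_width: 0.0351
grasp_force: 0.0
[ 0.37561606  0.04589131 -0.06740537  1.45850437  0.02552882  3.14093023]
```

Joint 6 sits at its limit; I'll turn the tool the other way round by about half a turn (counter-clockwise), above everything.

```bash
python3 -m handwheel '[[0,0,0.015,0,0,0.14],[0,0,0.015,0,0,0.14],[0,0,0,0,0,0.14],[0,0,0,0,0,0.14],[0,0,0,0,0,0.14],[0,0,0,0,0,0.14],[0,0,0,0,0,0.14],[0,0,0,0,0,0.14],[0,0,0,0,0,0.14],[0,0,0,0,0,0.14]]'; python3 -m handwheel '[[0,0,0,0,0,0.14],[0,0,0,0,0,0.14],[0,0,0,0,0,0.14],[0,0,0,0,0,0.14],[0,0,0,0,0,0.14],[0,0,0,0,0,0.14],[0,0,0,0,0,0.14],[0,0,0,0,0,0.14],[0,0,0,0,0,0],[0,0,0,0,0,0]]'
cat > c.py <<'E'
from workcell import bot
import numpy as np,sys
from scipy.spatial.transform import Rotation as Ro
st=bot.read_state(); q=st["orientation"]; R=Ro.from_quat([*q[1:],q[0]])
ang=np.radians(float(sys.argv[1])); y=np.array([np.cos(ang),np.sin(ang),0]);z=np.array([0,0,-1.])
best=min((Ro.from_matrix(np.c_[np.cross(s*y,z),s*y,z])*R.inv() for s in(1,-1)),key=lambda r:r.magnitude())
print("rotvec",best.as_rotvec().round(4),"pos",st["position"].round(4),"q",st["qpos"].round(3))
E
python3 c.py 97.7
```

```text
time_s: 17.2
position: [0.4994, 0.2045, 0.1596]
orientation: [-0.007, 0.629, 0.778, -0.009]
wrist_force: [-0.5, 0.2, 0.6]
gripper_width: 0.0349
grasp_force: 0.0
time_s: 18.2
position: [0.4992, 0.2044, 0.1587]
orientation: [-0.001, 0.125, 0.992, -0.012]
wrist_force: [0.4, 0.1, 0.2]
gripper_width: 0.035
grasp_force: 0.0
rotvec [0.0247 0.0006 0.3841] pos [0.4992 0.2044 0.1587] q [ 0.4    0.06   0.007  1.531 -0.021  0.649]
```

```bash
python3 -m handwheel '[[-0.0045,0.011,0,0.008,0,0.128],[-0.004,0.011,0,0.008,0,0.128],[-0.004,0.011,0,0.008,0,0.128],[0,0,0,0,0,0],[0,0,0,0,0,0]]'; python3 c.py 97.7
```

```text
time_s: 18.7
position: [0.4865, 0.2372, 0.1576]
orientation: [-0.0, -0.067, 0.998, -0.001]
wrist_force: [0.9, 0.6, 0.3]
gripper_width: 0.0348
grasp_force: 0.0
rotvec [ 0.002  -0.0002  0.0011] pos [0.4865 0.2372 0.1576] q [ 0.455  0.052 -0.004  1.516 -0.002  0.321]
```

```bash
python3 -m handwheel '[[0,0,-0.03,0,0,0],[0,0,-0.015,0,0,0],[0,0,-0.005,0,0,0],[0,0,0,0,0,0]]'; python3 -m handwheel '[[0,0,-0.011,0,0,0],[0,0,-0.011,0,0,0],[0,0,0,0,0,0]]';  python3 -m handwheel '[[0,0,0,0,0,0],[0,0,0,0,0,0],[0,0,0,0,0,0],[0,0,0,0,0,0],[0,0,0,0,0,0]]' 0.002 50; python3 c.py 97.7
```

```text
time_s: 19.1
position: [0.486, 0.2368, 0.1066]
orientation: [-0.001, -0.068, 0.998, -0.001]
wrist_force: [-0.9, -0.1, 0.5]
gripper_width: 0.0348
grasp_force: 0.0
time_s: 19.4
position: [0.4856, 0.2369, 0.0834]
orientation: [-0.001, -0.069, 0.998, -0.001]
wrist_force: [-0.6, -0.6, 0.3]
gripper_width: 0.0352
grasp_force: 0.0
time_s: 19.9
position: [0.4863, 0.2377, 0.0855]
orientation: [-0.0, -0.069, 0.998, -0.001]
wrist_force: [-2.9, 3.2, 1.2]
gripper_width: 0.01
grasp_force: 48.9
rotvec [ 0.0011 -0.0005 -0.0044] pos [0.4863 0.2377 0.0855] q [ 4.550e-01  6.100e-02 -1.330e-01  1.378e+00 -1.000e-03  3.160e-01]
```

Run:
```python
import numpy as np
p=np.array([.5806,.2506]);a=np.array([.4863,.2377])-p;print(np.linalg.norm(a))
f=lambda t:p+np.array([[np.cos(t),np.sin(t)],[-np.sin(t),np.cos(t)]])@a
t=np.arange(0,.66,.05);P=np.array([f(x) for x in t]);print(np.c_[t[1:],P[1:],np.diff(P,axis=0)].round(4))
```

```text
0.09517825381882145
[[ 5.000e-02  4.858e-01  2.424e-01 -5.000e-04  4.700e-03]
 [ 1.000e-01  4.855e-01  2.472e-01 -3.000e-04  4.700e-03]
 [ 1.500e-01  4.854e-01  2.519e-01 -1.000e-04  4.800e-03]
 [ 2.000e-01  4.856e-01  2.567e-01  2.000e-04  4.800e-03]
 [ 2.500e-01  4.860e-01  2.614e-01  4.000e-04  4.700e-03]
 [ 3.000e-01  4.867e-01  2.661e-01  7.000e-04  4.700e-03]
 [ 3.500e-01  4.876e-01  2.708e-01  9.000e-04  4.700e-03]
 [ 4.000e-01  4.887e-01  2.754e-01  1.100e-03  4.600e-03]
 [ 4.500e-01  4.901e-01  2.800e-01  1.400e-03  4.600e-03]
 [ 5.000e-01  4.917e-01  2.845e-01  1.600e-03  4.500e-03]
 [ 5.500e-01  4.935e-01  2.889e-01  1.800e-03  4.400e-03]
 [ 6.000e-01  4.955e-01  2.932e-01  2.000e-03  4.300e-03]
 [ 6.500e-01  4.977e-01  2.974e-01  2.200e-03  4.200e-03]]
```

```bash
python3 -m handwheel '[[-0.0005,0.0047,0,0,0,-0.05],[-0.0003,0.0047,0,0,0,-0.05],[-0.0001,0.0048,0,0,0,-0.05],[0.0002,0.0048,0,0,0,-0.05],[0.0004,0.0047,0,0,0,-0.05],[0.0007,0.0047,0,0,0,-0.05],[0.0009,0.0047,0,0,0,-0.05],[0.0011,0.0046,0,0,0,-0.05],[0,0,0,0,0,0],[0,0,0,0,0,0]]'; python3 -m handwheel '[[0.0014,0.0046,0,0,0,-0.05],[0.0016,0.0045,0,0,0,-0.05],[0.0018,0.0044,0,0,0,-0.05],[0,0,0,0,0,0],[0,0,0,0,0,0]]'; python3 c.py 97.7
```

```text
time_s: 20.9
position: [0.4884, 0.2739, 0.0854]
orientation: [-0.001, 0.131, 0.991, -0.002]
wrist_force: [-4.5, -4.6, 4.7]
gripper_width: 0.0099
grasp_force: 49.4
time_s: 21.4
position: [0.4929, 0.2874, 0.0854]
orientation: [-0.001, 0.204, 0.979, -0.002]
wrist_force: [-6.4, -5.5, 6.0]
gripper_width: 0.0101
grasp_force: 49.5
rotvec [ 0.0042 -0.0016  0.5462] pos [0.4929 0.2874 0.0854] q [ 0.529  0.134 -0.055  1.387 -0.002  0.941]
```

```bash
python3 -m handwheel '[[0.001,0.0021,0,0,0,-0.025],[0.001,0.0021,0,0,0,-0.025],[0,0,0,0,0,0],[0,0,0,0,0,0]]'; python3 -m handwheel '[[0.0005,0.001,0,0,0,-0.01],[0,0,0,0,0,0],[0,0,0,0,0,0]]'; python3 -m handwheel '[[0.0005,0.001,0,0,0,-0.01],[0,0,0,0,0,0],[0,0,0,0,0,0]]'
```

```text
time_s: 21.8
position: [0.4948, 0.2916, 0.0854]
orientation: [-0.001, 0.229, 0.973, -0.002]
wrist_force: [-6.3, -4.1, 6.6]
gripper_width: 0.0099
grasp_force: 49.5
time_s: 22.1
position: [0.4953, 0.2925, 0.0854]
orientation: [-0.001, 0.234, 0.972, -0.002]
wrist_force: [-7.1, -4.4, 5.2]
gripper_width: 0.0097
grasp_force: 49.5
time_s: 22.4
position: [0.4955, 0.2931, 0.0854]
orientation: [-0.001, 0.239, 0.971, -0.002]
wrist_force: [-7.7, -7.2, 7.1]
gripper_width: 0.0097
grasp_force: 49.7
```

```bash
python3 -m handwheel '[[0.0005,0.001,0,0,0,0],[0,0,0,0,0,0],[0,0,0,0,0,0]]'; python3 -m handwheel '[[0.0005,0.001,0,0,0,0],[0,0,0,0,0,0],[0,0,0,0,0,0]]'
```

```text
time_s: 22.7
position: [0.4956, 0.2933, 0.0853]
orientation: [-0.001, 0.239, 0.971, -0.003]
wrist_force: [-10.3, -11.3, 8.9]
gripper_width: 0.0097
grasp_force: 50.0
time_s: 23.0
position: [0.4957, 0.2934, 0.0853]
orientation: [-0.002, 0.239, 0.971, -0.004]
wrist_force: [-11.6, -15.5, 11.4]
gripper_width: 0.0095
grasp_force: 50.3
```

It is firmly against the stop (force rises, position stays). A last look.

Run:
```python
from workcell import bot
import cv2,numpy as np
T=bot.snapshot("top");S=bot.snapshot("scene")
f=lambda im,x,y,w,h,k:cv2.resize(im[y:y+h,x:x+w],(int(w*k),int(h*k)),interpolation=cv2.INTER_CUBIC)
cv2.imwrite("pics/a6.png",np.hstack([f(T["image"],120,150,150,150,2.66),f(S["image"],300,90,150,150,2.66)]))
a=np.load("scene0.npz")["image"];d=cv2.absdiff(a,S["image"]).max(2)
print("bystander diffs",{n:int((d[y-12:y+12,x-12:x+12]>60).sum()) for n,(x,y) in dict(brown=(174,289),black=(247,211),phone=(199,225),bearing=(307,273),fan=(327,300),pot=(260,329),sink=(386,264),driver=(222,322)).items()})
```

```text
bystander diffs {'brown': 0, 'black': 0, 'phone': 0, 'bearing': 0, 'fan': 0, 'pot': 0, 'sink': 0, 'driver': 0}
```

View pics/a6.png

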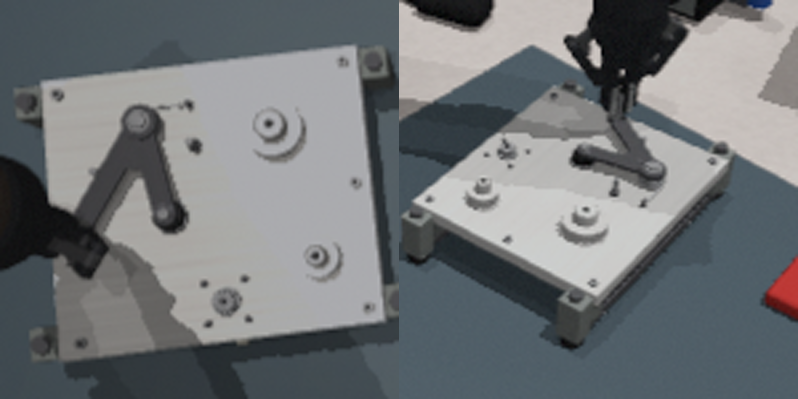

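The tensioner arm lies against the stop pin (top crop ≈(93,172)), held by the gripper; both pulleys are seated and the bystanders haven't moved. Hand in.

```bash
python3 -c "
from workcell import bot
print(bot.sign_off())"
```

```text
the job is handed in; nothing more can be done
None
```

Both pulleys are fully down in their bushes, the robot is holding the tensioner against its stop, the bystanders I checked have not moved, and the job was handed in at about 23 s on the robot's clock.

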